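# Bring the salt round to the front of the spice turntable

## Robot

A 7-joint arm with a two-finger parallel gripper is mounted at the origin on a cart in front of the work surface, level with it; the furniture and walls round the work are solid. World frame = base frame: x ahead of the robot, y to its left, z up, the work surface at z = 0. Lengths are in mm, angles in rad, forces in N, time in s.
With the tool pointing down it reaches from about 400 to 875 mm from the base axis. Payload 6.5 kg.
Tool frame: the origin (TCP) lies midway between the tips of the shut fingers; the grasp point (between the pads) lies 19 mm behind it (r.tcp_to_grasp is the x of the grasp point in the tool frame, in mm); x points along the fingers, z is the direction in which the jaws open and shut, and the axes are right-handed (so a half turn about x gives the same grasp; the last joint's range is limited). The gripper opens to 88 mm and grips with 3 to 60 N. Pads are 18 mm wide; open, the fingers measure 123 mm over their backs; the gripper's body (75 mm by 187 mm) begins 45 mm behind the grasp point.
Start: joints at [1.087, 0.536, -0.004, 1.538, 0.003, 1.067, -0.071], TCP at [263.733, -594.083, 238.716] pointing down, gripper open.
Joint ranges: [-2.7, 2.7], [-0.37, 2.16], [-1.27, 1.26], [0.24, 2.4], [-1.31, 4.45], [0.19, 1.91], [-2.76, 2.76]. Speed limits (rad/s): [2.39, 2.39, 3.14, 3.14, 3.14, 3.14, 3.14].

## Interface

Orientations are given as a unit quaternion [w, x, y, z].
In Python, from rig import get_obs, eyes, r gives the robot as it stands.
- The arm moves only by the shell command python3 -m crank 'ROWS' [FORCE]. ROWS is JSON, a list of rows, each a list of 3 entries, a list of its own where there are three numbers: the gripper command: -1 is fully open, 1 is shut, values between are in proportion, then the shift along the tool's x, y, z in units of 0.2 m (1.0 is 0.2 m), then the turn, a rotation vector about the tool's x, y, z in units of 120 degrees (1.0 is 120 degrees). In form: [[fingers, [x, y, z], [ax, ay, az]], ...]. A call has exactly 5 rows; each row is the pose to reach, as a shift and turn from the pose measured when the call began, along the tool's axes at that moment; what a row does not reach only later rows make up. A row lasts 1/10 s, in which the tool goes at most 50 mm and 8.59 degrees, less where a joint would pass 70% of its speed; a pose out of reach is approached as far as the arm can. A call with a number of a shift or a turn outside -1 to 1 is refused whole. A call with a gripper value outside its range is refused whole. The fingers move at their own pace and stop on an object; FORCE is the grip in N (left out, the last holds). Time passes only in rows, so rows that repeat a pose let the fingers close, or fill a call up. It gives the time, the measured TCP pose, the force and the opening at its end, in the units of the state.
- get_obs(): the state, without advancing time (a new reading comes with each control period).
- eyes.read_camera(name): name is "side" or "top" or "wrist"; returns a dict with "image" (400x640x3 uint8, red, green, blue), "mtx" (3x3 intrinsics, pixels), "k1" (the pictures are not rectified: a ray, as slopes to the right and down, at radius r is drawn at 1 + k1 r^2 times it, then the intrinsics apply), "extrinsics" (4x4, takes a point from camera to world coordinates); the wrist camera has in their place "tool_from_camera" (4x4, takes a point from camera to tool coordinates, whose origin is the TCP and whose axes are the tool frame's). Camera axes: x right, y down, z forward; pixel columns grow to the right and rows downward; lengths in mm; the calibration is good to about 2 mm. A picture is of the moment at which its call begins: read the wrist's pose just before it. There is no depth.
- r.finish_job(): hands the job in, once; it reports no verdict.
The state is a dict: "t": time; "q": joint angles; "qvel": joint speeds; "effort": joint torques, N m; "tcp_pos": TCP position; "tcp_rot": TCP orientation; "contact_force": force on the tool from outside, world axes, zero at the start; "torque": the same for the moment, N m; "width": opening from 0.0 (shut) to 1.0 (fully open).
Only numpy, scipy, OpenCV 4.12 (cv2) and the standard library are available. Lean on these libraries where they do the work, as an engineer would, in place of code of your own. Each camera call takes 0.05 s, during which the arm holds its last target.

## Task

The tea carton has been left lying in front of the spice turntable: first push it along the worktop to the left or right with the fingertips until no part of it is in front of the turntable. Then turn the tray gently by pushing the lobes of its rim until the tall salt carton stands squarely at the front, nearest the worktop's front edge. Only push: lift nothing, do not touch what stands on the tray, and leave the rest of the worktop as it is.

Things in the scene. Friction and masses are not known exactly. Their poses are not given: they have to be found in the camera images.
- tray_base: fixed round black foot of the turntable, 200 mm in diameter and 10 mm high, hidden under the tray; origin on the worktop under the turning axis; it never turns: its -x is the turntable's front (towards the robot and the worktop's front edge, as the world's), +y is left
- spice_tray: the turning tray: dark wooden disc, 300 mm across, 14 to 32 mm above the worktop; origin on the worktop on the axis, own -x towards the salt (within a few degrees). It turns either way without end stops with about 1 to 2 N at the rim and stops within a few degrees when let go. A thin steel rail on it, 113 mm from the axis, reaches 50 mm above the worktop; what stands on it stays within 105 mm
- finger_hollow (a point): deepest point, halfway up the rim, of the finger hollow beside the salt; turns with the tray, 125 mm from the axis, 23 mm above the worktop. Six equal hollows, every 60 degrees from it, separate six broad rim lobes, which reach out to 150 mm. A hollow is a round scoop of 45 mm radius, about 62 mm wide between the lobes' rounded corners (radius 10 mm) at 140 mm from the axis
- salt_carton: the salt: the only rectangular carton on the tray, upright, 46 x 67 x 143 mm, standing loose about 72 mm from the axis with a broad side outwards; origin at the centre of its underside, z up; its top is 175 mm above the worktop
- spice_pepper_jar: round spice jar with a screw cap, 42 mm in diameter, 108 mm tall, loose on the tray about 72 mm from the axis; origin at the centre of its underside, z up
- spice_garlic_jar: another spice jar of the same size, loose on the tray; origin at the centre of its underside, z up
- spice_paprika_jar: another spice jar of the same size, loose on the tray; origin at the centre of its underside, z up
- pepper_mill: turned wooden pepper mill, 48 mm in diameter, 140 mm tall, loose on the tray about 72 mm from the axis; origin at the centre of its underside, z up
- tea_carton: small closed carton of tea, 102 x 53 x 60 mm, 0.08 to 0.17 kg, lying loose on the worktop in front of the turntable with its length roughly along the tray's front; origin at the centre of its underside, own x along the 102 mm, z up. There the worktop is free from 0.28 m right of the robot's middle (sink) to 0.33 m left of it (hob)
- mug: white mug, 80 mm across, 92 mm tall, loose behind the turntable on the left; to be left alone; origin at the centre of its underside
Things that resemble listed ones, but are neither listed nor needed, are in the scene too. What is shaped like the pepper_mill but orange is not meant.

How it is judged (in metres and radians):
On the way, in this order (a step that is already met when the one before it is completed fails the run):
1. the tea carton is pushed aside, out of the turntable's front ((y of tea_carton in the frame of tray_base above 0.175 m or y of tea_carton in the frame of tray_base below -0.175 m)), for 0.2 s.
2. the salt carton has been brought round to the front and the tray stands still (y of salt_carton in the frame of tray_base between -0.015 and 0.015 m and x of salt_carton in the frame of tray_base below -0.05 m and angular speed of spice_tray below 0.05 rad/s), for 0.2 s.
At the end, for the whole second after the job is handed in: The salt carton is at the front, within 15 mm sideways of the line from the axis to the front (about 12 degrees); the tray is at rest, all on it upright and in place; the tea carton lies flat on the worktop, its middle at least 175 mm left or right of the axis (all of step 2 and (y of tea_carton in the frame of tray_base above 0.175 m or y of tea_carton in the frame of tray_base below -0.175 m) and angle between each of salt_carton, spice_pepper_jar, spice_garlic_jar, spice_paprika_jar, pepper_mill, tea_carton's own z axis and vertical below 0.1 rad and horizontal distance between each of salt_carton, spice_pepper_jar, spice_garlic_jar, spice_paprika_jar, pepper_mill and tray_base below 0.1 m and height (world z) of tea_carton between -0.008 and 0.008 m and linear speed of each of tea_carton, salt_carton below 0.01 m/s); the robot touches nothing.
It fails at once if something on the tray is touched by the robot (contact force between any of salt_carton, spice_pepper_jar, spice_garlic_jar, spice_paprika_jar, pepper_mill and the fingers above 0.5 N or contact force between any of salt_carton, spice_pepper_jar, spice_garlic_jar, spice_paprika_jar, pepper_mill and the arm above 0.5 N).
It fails at once if something on the tray is lifted or knocked over (height (world z) of any of salt_carton, spice_pepper_jar, spice_garlic_jar, spice_paprika_jar, pepper_mill above 0.045 m or angle between any of salt_carton, spice_pepper_jar, spice_garlic_jar, spice_paprika_jar, pepper_mill's own z axis and vertical above 0.3 rad).
It fails at once if the tea carton is lifted, tipped over or pushed off the worktop (height (world z) of tea_carton above 0.012 m or height (world z) of tea_carton below -0.02 m or angle between tea_carton's own z axis and vertical above 0.4 rad).
It fails at once if the tray is spun hard (over 2.5 rad/s) (angular speed of spice_tray above 2.5 rad/s).
It fails at once if the mug is moved by more than 20 mm (distance of mug from where it was at the start of the episode above 0.02 m).
It also fails if it takes over 72 s, if anything falls off the work surface, if the arm or the gripper's body presses on something with over 40 N, if the wrist force passes 120 N, or if a joint passes its speed limit or range.

## Working session

There is one attempt and no reset: what is moved stays moved. The work goes in short steps, Python scripts to look and compute and a shell command to move; the robot and the scene stay as the last step left them, time stands still between calls to the robot, and variables do not carry over. Pictures are saved under pics/ and viewed, and the job is handed in when it is done.

```bash
ls -la; mkdir -p pics
python3 - <<'E'
from rig import get_obs, eyes, r
import cv2,numpy as np
o=get_obs();print({k:np.round(v,3) for k,v in o.items()})
for n in ("side","top","wrist"):
    d=eyes.read_camera(n);cv2.imwrite(f"pics/{n}0.png",d["image"][:,:,::-1])
    print(n,np.round(d["mtx"],2).tolist(),d["k1"],np.round(d.get("extrinsics",d.get("tool_from_camera")),4).tolist())
E
```

```text
total 12
drwxr-xr-x  3 agent agent 4096 Dec  6 21:56 .
drwxr-xr-x 23 root  root  4096 Dec  6 21:56 ..
drwxr-xr-x  2 agent agent 4096 Dec  6 21:56 pics
{'t': np.float64(0.0), 'q': array([ 1.087,  0.537, -0.004,  1.539,  0.003,  1.067, -0.071]), 'qvel': array([-0.   , -0.   , -0.   ,  0.001, -0.002, -0.001,  0.001]), 'effort': array([-1.0000e-03, -5.7099e+01,  9.9100e-01, -2.5161e+01, -5.6000e-02,
        1.8000e-02,  0.0000e+00]), 'tcp_pos': array([ 263.484, -593.541,  237.849]), 'tcp_rot': array([ 0.592,  0.386,  0.593, -0.385]), 'contact_force': array([ 0.784,  0.835, -0.535]), 'torque': array([-0.035,  0.018, -0.028]), 'width': np.float64(0.998)}
side [[487.18, 0.0, 326.44], [0.0, 487.18, 202.71], [0.0, 0.0, 1.0]] -0.04408380539581163 [[-0.9815, -0.1678, 0.0923, 511.7644], [-0.1912, 0.8294, -0.5249, 697.9793], [0.0115, -0.5328, -0.8462, 949.1736], [0.0, 0.0, 0.0, 1.0]]
top [[467.63, 0.0, 316.85], [0.0, 467.63, 201.32], [0.0, 0.0, 1.0]] -0.13513448319563237 [[0.0111, -0.9913, 0.1308, 453.7497], [-0.9993, -0.0157, -0.0343, 142.7153], [0.0361, -0.1304, -0.9908, 1101.115], [0.0, 0.0, 0.0, 1.0]]
wrist [[331.73, 0.0, 317.23], [0.0, 331.73, 200.97], [0.0, 0.0, 1.0]] -0.06300145645620989 [[-0.0004, -0.3003, 0.9538, -146.5183], [0.0, -0.9538, -0.3003, 77.9259], [1.0, -0.0001, 0.0004, 0.1213], [0.0, 0.0, 0.0, 1.0]]
```

View pics/top0.png

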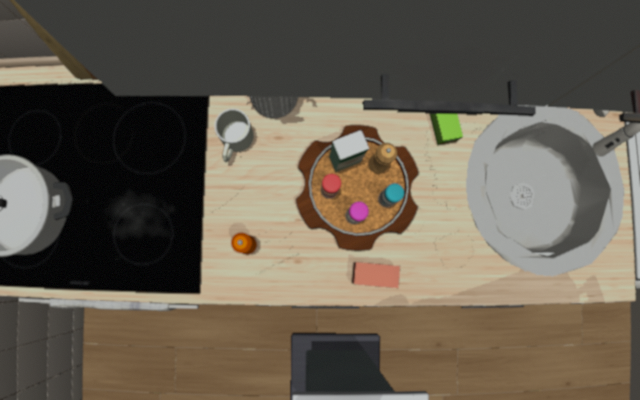

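View pics/side0.png

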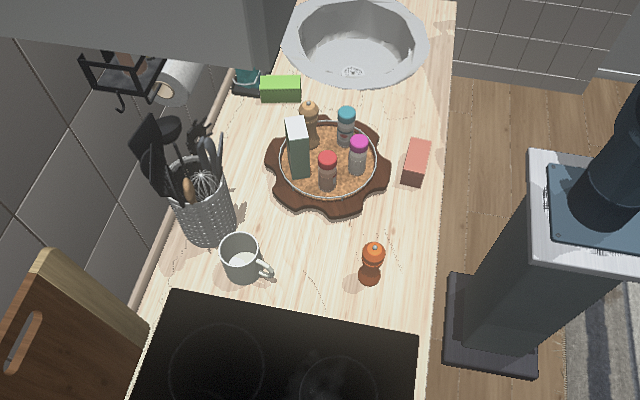

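View pics/wrist0.png

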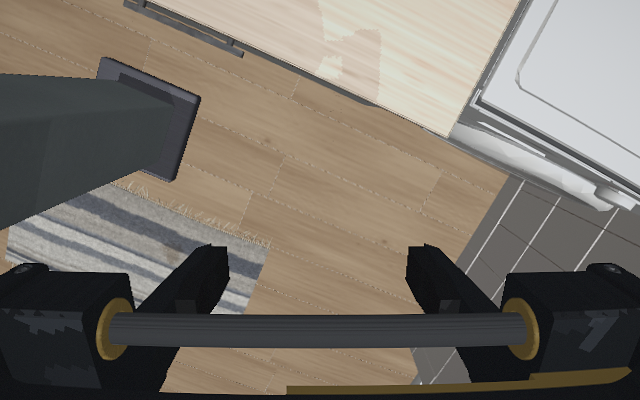

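```bash
cat > h.py <<'E'
import numpy as np,cv2
from scipy.spatial.transform import Rotation as R
from rig import get_obs, eyes, r
def rays(d,uv,T=None):
    uv=np.atleast_2d(np.float32(uv)).reshape(-1,1,2)
    n=cv2.undistortPoints(uv,d["mtx"],np.array([d["k1"],0,0,0,0.]))[:,0]
    T=d["extrinsics"] if T is None else T
    D=np.c_[n,np.ones(len(n))]@T[:3,:3].T
    return T[:3,3],D
def plane(d,uv,z,T=None):
    c,D=rays(d,uv,T);return c+D*((z-c[2])/D[:,2])[:,None]
def tri(c1,d1,c2,d2):
    A=np.c_[d1,-d2];s=np.linalg.lstsq(A,c2-c1,rcond=None)[0]
    p,q=c1+d1*s[0],c2+d2*s[1];return (p+q)/2,np.linalg.norm(p-q)
def wT(d,o):
    w=o["tcp_rot"];M=np.eye(4);M[:3,:3]=R.from_quat(np.roll(w,-1)).as_matrix();M[:3,3]=o["tcp_pos"]
    return M@d["tool_from_camera"]
def blobs(im,lo,hi,amin=40):
    hsv=cv2.cvtColor(im,cv2.COLOR_RGB2HSV);m=cv2.inRange(hsv,np.array(lo),np.array(hi))
    return [c for c in cv2.findContours(m,cv2.RETR_EXTERNAL,cv2.CHAIN_APPROX_NONE)[0] if cv2.contourArea(c)>amin]
E
python3 - <<'E'
from h import *
top=eyes.read_camera("top");side=eyes.read_camera("side")
cv2.imwrite("pics/c1.png",cv2.resize(top["image"][90:310,200:480,::-1],None,fx=2.8,fy=2.7,interpolation=cv2.INTER_CUBIC))
cv2.imwrite("pics/c2.png",cv2.resize(side["image"][60:300,220:450,::-1],None,fx=2.5,fy=2.5,interpolation=cv2.INTER_CUBIC))
for n,d in (("top",top),("side",side)):
    hsv=cv2.cvtColor(d["image"],cv2.COLOR_RGB2HSV)
    for p in ([(376,274),(300,185),(349,146),(320,150),(385,155),(242,240)] if n=="top" else [(420,152),(411,175),(330,210),(296,126),(299,155)]): print(n,p,hsv[p[1],p[0]])
E
```

```text
top (376, 274) [  7 125 194]
top (300, 185) [ 24  46 190]
top (349, 146) [ 90   3 195]
top (320, 150) [ 13 197  79]
top (385, 155) [ 17 134 187]
top (242, 240) [ 15 202 178]
side (420, 152) [  7  92 218]
side (411, 175) [  9  76 117]
side (330, 210) [ 12 100 115]
side (296, 126) [100   3 233]
side (299, 155) [ 49  35 103]
```

View pics/c1.png

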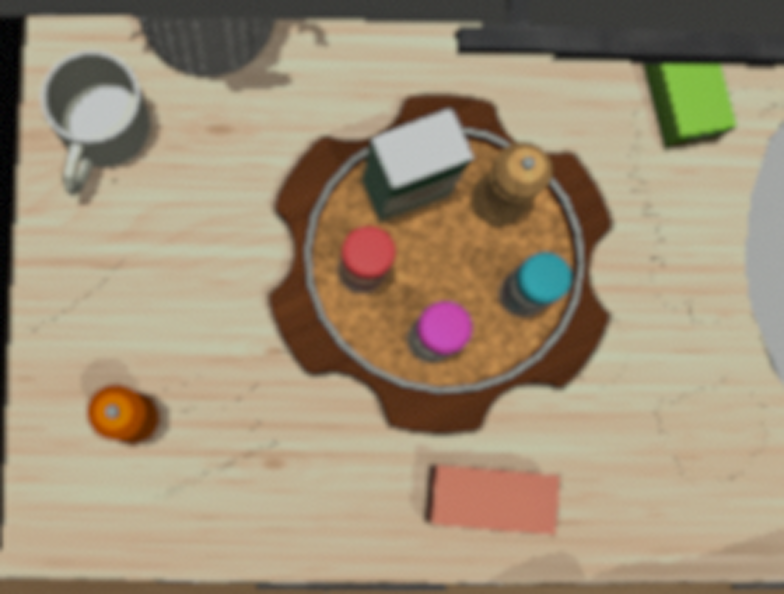

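View pics/c2.png

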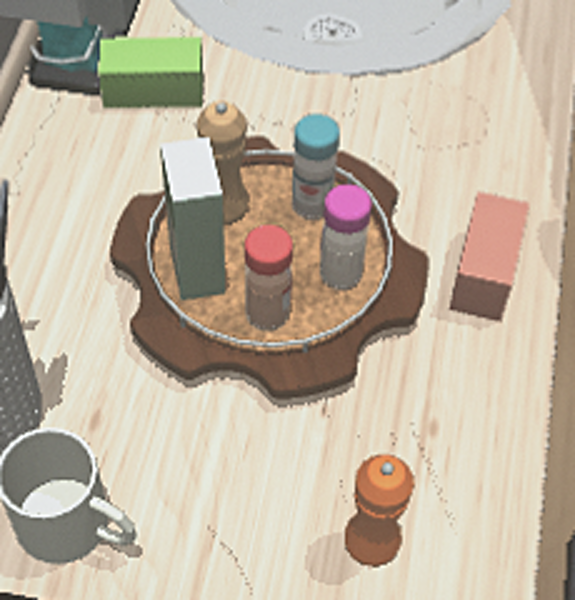

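The crop makes the choices clear. The tea is the pink carton at (376,274) lying in front; the green box at (448,127) is a decoy. The salt is the white-topped carton on the tray at (349,148). The orange mill at (242,243) stands on the worktop and isn't the pepper mill.

Run:
```python
from h import *
top=eyes.read_camera("top");side=eyes.read_camera("side")
# tea top
c=[x for x in blobs(top["image"],(2,90,150),(11,200,255),300)]
for x in c:
    b=cv2.minAreaRect(x);
    if b[0][1]<250: continue
    print("tea top px",b); P=plane(top,cv2.boxPoints(b),60);print(P.round(0)[:,:2].tolist(),P.mean(0).round(0))
c=blobs(side["image"],(2,60,180),(12,200,255),200)
for x in c: print("side",cv2.minAreaRect(x)[0],cv2.contourArea(x))
# salt top quads
for n,d,lo,hi in (("top",top,(0,0,170),(180,25,255)),("side",side,(0,0,200),(180,30,255))):
    for x in blobs(d["image"],lo,hi,100):
        b=cv2.minAreaRect(x)
        print(n,"white",np.round(b[0],1),np.round(b[1],1))
        if (n=="top" and abs(b[0][0]-349)<8 and abs(b[0][1]-147)<12) or (n=="side" and abs(b[0][0]-297)<8 and abs(b[0][1]-129)<12):
            print(plane(d,cv2.boxPoints(b),175)[:,:2].round(0).tolist(),plane(d,b[0],175).round(0))
# tray: rim mask in top; fit min enclosing circle of the points at z=32
m=blobs(top["image"],(5,130,30),(18,255,120),300)
pts=np.vstack([x[:,0] for x in m if 290<x[:,0,0].mean()<425]);P=plane(top,pts,32)[:,:2]
(cc,rr)=cv2.minEnclosingCircle(np.float32(P));print("tray axis",cc,rr)
P=P-np.array(cc);rad=np.hypot(*P.T);a=np.degrees(np.arctan2(P[:,1],P[:,0]))%360
for k in range(0,360,6):
    s=rad[(a>=k)&(a<k+6)]; print(k+3,s.max().round(0) if len(s) else None,end="; ")
for p in [(242,238),(200,250),(233,130),(274,105),(448,130)]: print(p,plane(top,p,0).round(0))
print("front edge",plane(top,[(300,302),(240,302),(400,302)],0).round(0).tolist())
print("sink edge",plane(top,[(467,200),(480,240),(500,258)],0).round(0).tolist())
```

```text
tea top px ((376.8180236816406, 274.5928955078125), (44.44099044799805, 22.87021827697754), 4.969740867614746)
[[408.0, 23.0], [458.0, 19.0], [450.0, -81.0], [400.0, -76.0]] [429. -29.  60.]
side (374.0000305175781, 252.50003051757812) 280.5
side (417.5057678222656, 154.61801147460938) 681.0
top white [395. 397.] [ 4. 64.]
top white [102.  303.8] [36.1  5.2]
top white [522.9 194.7] [24.6 23.7]
top white [ 23. 205.] [96. 46.]
top white [637.  207.4] [139.2   7.3]
top white [350.5 144.3] [19.  29.8]
[[701.0, 79.0], [725.0, 22.0], [688.0, 8.0], [664.0, 65.0]] [[695.  43. 175.]]
top white [236. 132.] [18. 24.]
side white [426.7 342.4] [  5.8 107.3]
side white [367.5 303.3] [ 9.1 38.4]
side white [144.6 330. ] [ 19.1 132.4]
side white [198.6 270.9] [ 5.2 41.9]
side white [597.  259.5] [88.5 19.3]
side white [330.5 267.8] [26.1 97.8]
side white [306.6 263.3] [24.  98.2]
side white [276.8 256.8] [32.4 98. ]
side white [265.5 218.8] [ 7.9 49.7]
side white [397.6 258.8] [ 21.4 138.8]
side white [544.1 168.6] [42.5 28.4]
side white [390.5 185.3] [  7.2 125.7]
side white [235.3 151.5] [ 9.2 63.
[... 675 characters left out ...]
4.0; 141 126.0; 147 122.0; 153 125.0; 159 142.0; 165 146.0; 171 146.0; 177 146.0; 183 146.0; 189 145.0; 195 142.0; 201 127.0; 207 121.0; 213 125.0; 219 142.0; 225 145.0; 231 146.0; 237 146.0; 243 146.0; 249 146.0; 255 145.0; 261 127.0; 267 None; 273 None; 279 None; 285 None; 291 None; 297 None; 303 None; 309 None; 315 None; 321 None; 327 None; 333 None; 339 None; 345 None; 351 None; 357 None; (242, 238) [[509. 280.   0.]]
(200, 250) [[480. 378.   0.]]
(233, 130) [[771. 310.   0.]]
(274, 105) [[836. 212.   0.]]
(448, 130) [[ 783. -220.    0.]]
front edge [[363.0, 141.0, 0.0], [361.0, 280.0, 0.0], [364.0, -94.0, 0.0]]
sink edge [[608.0, -262.0, 0.0], [511.0, -292.0, 0.0], [467.0, -342.0, 0.0]]
```

```bash
cat >> h.py <<'E'
def pose():
    o=get_obs();return o["tcp_pos"],R.from_quat(np.roll(o["tcp_rot"],-1)),o
def rel(p,Rm):  # units for target pose
    p0,R0,o=pose()
    return (R0.inv().apply(np.array(p)-p0)/200).round(3).tolist(),((R0.inv()*Rm).as_rotvec()/np.radians(120)).round(3).tolist()
def rot(x,y):
    x=np.array(x,float);x/=np.linalg.norm(x);y=np.array(y,float);y-=x*(x@y);y/=np.linalg.norm(y)
    return R.from_matrix(np.c_[x,y,np.cross(x,y)])
AX=np.array([632.,12.])
def tray(phi,rad,z,tilt=22,yaw=0):
    a=np.radians(phi);t=np.radians(tilt);p=[*(AX+rad*np.array([np.cos(a),np.sin(a)])),z]
    b=a+np.radians(yaw);rr=np.array([np.cos(b),np.sin(b),0]);k=np.array([0,0,1.])
    return p,rot(-np.sin(t)*rr-np.cos(t)*k,np.cos(t)*rr-np.sin(t)*k)
E
python3 - <<'E'
from h import *
p,R0,o=pose();print(R0.as_matrix().round(3))
top=eyes.read_camera("top");side=eyes.read_camera("side")
for n,a,b in (("tea",(376.8,274.6),(417.5,154.6)),("salt",(350.5,144.3),(297.0,127.0))):
    c1,d1=rays(top,a);c2,d2=rays(side,b);print(n,tri(c1,d1[0],c2,d2[0]))
for y in ([-1,0,0],[0,1,0],[0,-1,0]):
  print(y,rel([340,-400,270],rot([0,0,-1],y)))
E
```

```text
[[-0.     0.914  0.406]
 [ 0.     0.406 -0.914]
 [-1.    -0.    -0.   ]]
tea (array([427.93305412, -29.47310174,  53.69150439]), np.float64(1.8118395980518962))
salt (array([694.42469962,  42.79506064, 170.36065379]), np.float64(2.6757007727580118))
[-1, 0, 0] ([-0.157, 0.742, -0.732], [-1.3, -0.0, -0.0])
[0, 1, 0] ([-0.157, 0.742, -0.732], [-0.55, -0.0, -0.0])
[0, -1, 0] ([-0.157, 0.742, -0.732], [0.95, -0.0, 0.0])
```

```bash
python3 -m crank '[[0.55,[-0.04,0.15,-0.15],[-0.07,0,0]],[0.55,[-0.08,0.3,-0.3],[-0.14,0,0]],[0.55,[-0.12,0.45,-0.45],[-0.21,0,0]],[0.55,[-0.15,0.6,-0.6],[-0.28,0,0]],[0.55,[-0.157,0.742,-0.732],[-0.35,0,0]]]' 20
python3 - <<'E'
from h import *
print(pose()[:1]);print(rel([425,-170,260],rot([0,0,-1],[0,1,0])))
E
```

```text
t: 0.95
tcp_pos: [340.7, -398.4, 271.0]
tcp_rot: [0.692, 0.145, 0.692, -0.145]
contact_force: [0.4, -0.9, -0.4]
width: 0.571
(array([ 340.73068192, -398.40082456,  271.01445107]),)
([0.054, 1.215, -0.073], [-0.197, 0.001, 0.0])
```

```bash
python3 -m crank '[[0.55,[0.01,0.2,-0.02],[-0.04,0,0]],[0.55,[0.02,0.4,-0.03],[-0.08,0,0]],[0.55,[0.03,0.6,-0.04],[-0.12,0,0]],[0.55,[0.04,0.8,-0.05],[-0.16,0,0]],[0.55,[0.05,0.98,-0.06],[-0.197,0,0]]]'
python3 - <<'E'
from h import *
print(rel([429,55,220],rot([0,0,-1],[0,1,0])))
E
```

```text
t: 1.45
tcp_pos: [409.0, -212.3, 261.1]
tcp_rot: [0.708, -0.002, 0.707, 0.001]
contact_force: [1.2, -1.1, 0.1]
width: 0.222
([0.204, 1.337, 0.104], [0.001, 0.001, 0.001])
```

```bash
python3 -m crank '[[0.55,[0,0.2,0.02],[0,0,0]],[0.55,[0.0,0.4,0.04],[0,0,0]],[0.55,[0.0,0.6,0.06],[0,0,0]],[0.55,[0.0,0.8,0.08],[0,0,0]],[0.55,[0.0,1.0,0.1],[0,0,0]]]'
python3 - <<'E'
from h import *
print(rel([428,58,25],rot([0,0,-1],[0,1,0])))
d=eyes.read_camera("wrist");cv2.imwrite("pics/w1.png",d["image"][:,:,::-1])
E
```

```text
t: 1.95
tcp_pos: [428.4, -10.8, 261.2]
tcp_rot: [0.708, -0.002, 0.706, 0.0]
contact_force: [0.3, -0.1, 0.2]
width: 0.228
([1.18, 0.346, -0.004], [0.001, 0.001, 0.001])
```

View pics/w1.png

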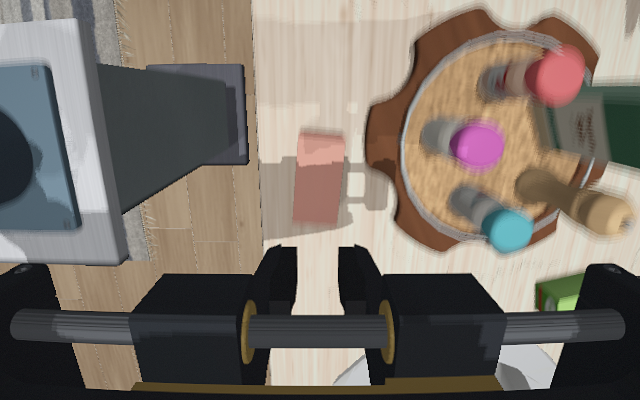

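```bash
python3 -m crank '[[0.55,[0.1,0.12,0],[0,0,0]],[0.55,[0.2,0.24,0.0],[0,0,0]],[0.55,[0.4,0.35,0],[0,0,0]],[0.55,[0.5,0.37,0],[0,0,0]],[0.55,[0.5,0.37,0],[0,0,0]]]'
python3 - <<'E'
from h import *
p,_,o=pose()
d=eyes.read_camera("wrist");cv2.imwrite("pics/w2.png",d["image"][:,:,::-1]);T=wT(d,o)
for x in blobs(d["image"],(0,60,60),(11,200,255),1500):
    b=cv2.minAreaRect(x);print(b,plane(d,cv2.boxPoints(b),60,T).round(0)[:,:2].tolist())
print(p,rel([428,p[1],25],rot([0,0,-1],[0,1,0])))
E
```

```text
t: 2.5
tcp_pos: [426.7, 70.8, 159.7]
tcp_rot: [0.707, -0.004, 0.707, 0.005]
contact_force: [0.3, -0.3, -0.4]
width: 0.224
((321.4359436035156, 272.7451477050781), (54.91838455200195, 86.87227630615234), 4.332313537597656) [[405.0, -33.0], [411.0, 49.0], [455.0, 46.0], [453.0, -37.0]]
((494.93890380859375, 166.67526245117188), (116.61761474609375, 303.5333557128906), 61.574005126953125) [[439.0, 82.0], [630.0, 193.0], [697.0, 121.0], [489.0, -8.0]]
[426.72654687  70.80551668 159.73379387] ([0.681, 0.001, -0.0], [0.005, 0.001, -0.001])
```

View pics/w2.png

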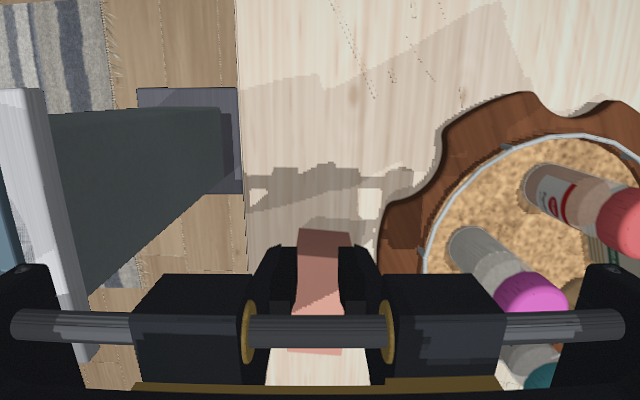

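```bash
python3 - <<'E'
from h import *
p,_,o=pose()
d=eyes.read_camera("wrist");T=wT(d,o)
print(plane(d,[(300,229),(350,233)],0,T).round(0),plane(d,(320,310),60,T).round(0),plane(d,(322,272),60,T).round(0))
E
python3 -m crank '[[0.55,[0.2,0,0],[0,0,0]],[0.55,[0.4,0,0],[0,0,0]],[0.55,[0.55,0,0],[0,0,0]],[0.55,[0.65,0,0],[0,0,0]],[0.55,[0.67,0,0],[0,0,0]]]'
```

```text
[[412.  22.   0.]
 [462.  18.   0.]] [[432. -30.  60.]] [[433.   7.  60.]]
t: 3.1
tcp_pos: [429.7, 69.3, 27.8]
tcp_rot: [0.708, -0.003, 0.706, 0.003]
contact_force: [-0.2, 0.5, -0.6]
width: 0.227
```

```bash
python3 -m crank '[[0.55,[0.01,-0.04,0.02],[0,0,0]],[0.55,[0.02,-0.08,0.025],[0,0,0]],[0.55,[0.025,-0.13,0.025],[0,0,0]],[0.55,[0.025,-0.18,0.025],[0,0,0]],[0.55,[0.025,-0.23,0.025],[0,0,0]]]'
python3 -m crank '[[0.55,[0,-0.06,0],[0,0,0]],[0.55,[0,-0.12,0],[0,0,0]],[0.55,[0,-0.18,0],[0,0,0]],[0.55,[0,-0.24,0],[0,0,0]],[0.55,[0,-0.3,0],[0,0,0]]]'
python3 - <<'E'
from h import *
p,_,o=pose();print(p)
top=eyes.read_camera("top");cv2.imwrite("pics/t3.png",top["image"][:,:,::-1])
for x in blobs(top["image"],(2,80,80),(11,200,255),200):
    b=cv2.minAreaRect(x);
    if b[0][1]>250: print(b,plane(top,cv2.boxPoints(b),60).round(0)[:,:2].tolist())
E
```

```text
t: 3.6
tcp_pos: [435.4, 22.2, 23.2]
tcp_rot: [0.709, -0.003, 0.706, 0.003]
contact_force: [0.4, 1.2, 0.9]
width: 0.223
t: 4.1
tcp_pos: [435.9, -38.8, 23.2]
tcp_rot: [0.709, -0.003, 0.706, 0.003]
contact_force: [-0.5, 1.3, -0.3]
width: 0.224
[435.86227293 -38.82973671  23.24567135]
```

View pics/t3.png

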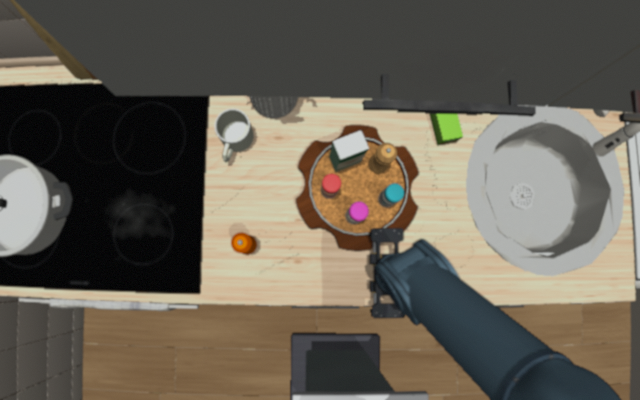

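```bash
python3 -m crank '[[0.55,[0,-0.06,-0.005],[0,0,0]],[0.55,[0,-0.12,-0.01],[0,0,0]],[0.55,[0,-0.18,-0.01],[0,0,0]],[0.55,[0,-0.24,-0.01],[0,0,0]],[0.55,[0,-0.28,-0.01],[0,0,0]]]'
python3 - <<'E'
from h import *
p,_,o=pose();print(p)
d=eyes.read_camera("wrist");cv2.imwrite("pics/w4.png",d["image"][:,:,::-1])
d=eyes.read_camera("side");cv2.imwrite("pics/s4.png",d["image"][:300,200:,::-1])
E
```

```text
t: 4.65
tcp_pos: [433.8, -98.6, 23.1]
tcp_rot: [0.708, -0.002, 0.706, 0.001]
contact_force: [-0.0, 0.5, 0.1]
width: 0.225
[433.8130115  -98.57205683  23.06844474]
```

View pics/w4.png

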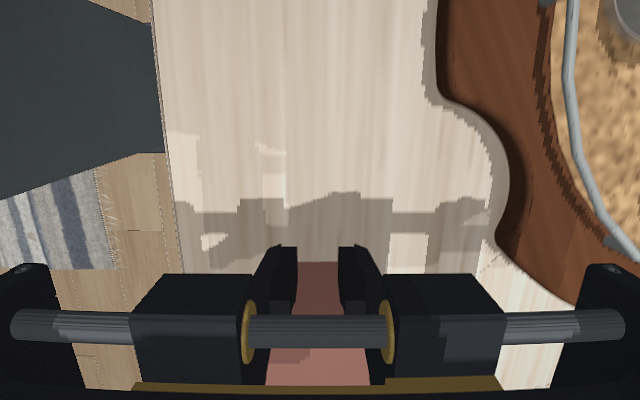

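View pics/s4.png

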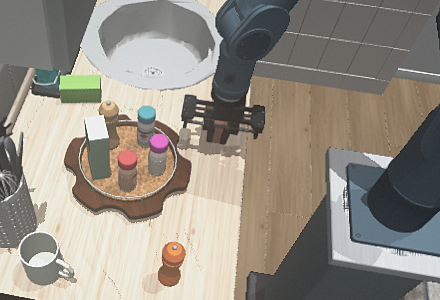

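```bash
python3 -m crank '[[0.55,[0,-0.06,0],[0,0,0]],[0.55,[0,-0.11,0],[0,0,0]],[0.55,[0,-0.15,0],[0,0,0]],[0.55,[0,-0.18,0],[0,0,0]],[0.55,[0,-0.19,0],[0,0,0]]]'
python3 -m crank '[[0.55,[0,0.06,0],[0,0,0]],[0.55,[0,0.15,0],[0,0,0]],[0.55,[0,0.2,0],[0,0,0]],[0.55,[-0.2,0.25,0],[0,0,0]],[0.55,[-0.4,0.3,0],[0,0,0]]]'
python3 - <<'E'
from h import *
p,_,o=pose();print(p)
for n in (0,1):
  d=eyes.read_camera(("side","top")[n]);cv2.imwrite("pics/st5%d.png"%n,d["image"][:,:,::-1])
E
```

```text
t: 5.25
tcp_pos: [433.9, -137.3, 23.1]
tcp_rot: [0.708, -0.002, 0.706, 0.0]
contact_force: [-0.3, 0.3, 0.8]
width: 0.226
t: 5.75
tcp_pos: [432.3, -75.4, 103.2]
tcp_rot: [0.707, -0.002, 0.707, 0.001]
contact_force: [0.3, -1.0, -0.8]
width: 0.224
[432.30449117 -75.37398692 103.22068125]
```

View pics/st50.png

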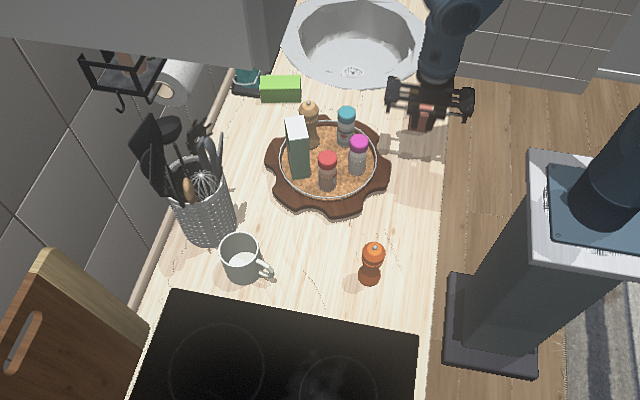

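View pics/st51.png

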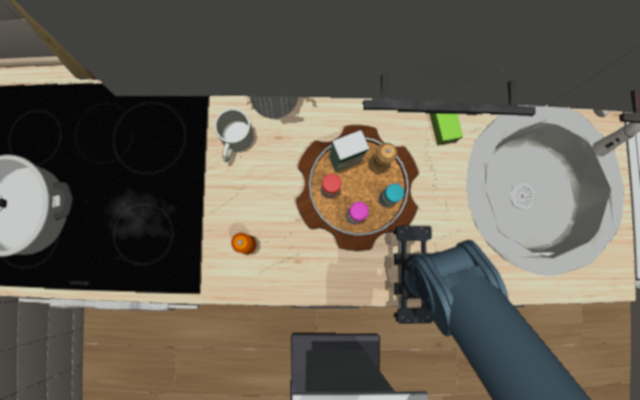

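Run:
```python
from h import *
p,R0,o=pose();print(p,o["q"].round(2))
tp,tr=tray(147,200,120)
print(tp,rel(tp,tr)); print(rel([445,25,200],(R0*R.from_rotvec((R0.inv()*tr).as_rotvec()/2))))
s=eyes.read_camera("side");print("mill base",plane(s,(370,280),0).round(0))
```

```text
[436.28584224 -75.13413468 106.71345309] [ 0.53  0.46 -0.55  2.15  0.42  0.62 -0.31]
[np.float64(464.2658864109152), np.float64(120.92780700300546), 120] ([-0.067, 0.979, 0.146], [-0.467, -0.087, -0.165])
([-0.467, 0.499, 0.051], [-0.233, -0.043, -0.082])
mill base [[489. 279.   0.]]
```

```bash
python3 -m crank '[[1,[-0.12,0.08,0.01],[-0.047,-0.009,-0.016]],[1,[-0.24,0.18,0.02],[-0.094,-0.017,-0.033]],[1,[-0.36,0.3,0.03],[-0.14,-0.026,-0.049]],[1,[-0.44,0.42,0.04],[-0.187,-0.035,-0.066]],[1,[-0.467,0.52,0.051],[-0.233,-0.043,-0.082]]]'
python3 - <<'E'
from h import *
tp,tr=tray(147,200,120)
print(rel(tp,tr))
E
```

```text
t: 6.4
tcp_pos: [444.5, 29.7, 198.9]
tcp_rot: [0.717, -0.236, 0.647, 0.111]
contact_force: [1.1, 0.2, -0.2]
width: 0.001
([0.334, 0.424, 0.286], [-0.232, -0.044, -0.082])
```

```bash
python3 -m crank '[[1,[0.067,0.085,0.057],[-0.046,-0.009,-0.016]],[1,[0.134,0.17,0.114],[-0.093,-0.018,-0.033]],[1,[0.2,0.255,0.172],[-0.139,-0.026,-0.049]],[1,[0.267,0.34,0.229],[-0.186,-0.035,-0.066]],[1,[0.334,0.424,0.286],[-0.232,-0.044,-0.082]]]'
python3 - <<'E'
from h import *
p,R0,o=pose();print(p,o["q"].round(2),R0.as_matrix().round(2).tolist(),tray(147,1,1)[1].as_matrix().round(2).tolist())
top=eyes.read_camera("top");cv2.imwrite("pics/t6.png",top["image"][:,:,::-1])
d=eyes.read_camera("wrist");cv2.imwrite("pics/w6.png",d["image"][:,:,::-1])
for x in blobs(top["image"],(2,90,100),(11,200,255),200):
    b=cv2.minAreaRect(x)
    if b[0][1]>250: print("tea",b,plane(top,b[0],60).round(0))
tp,tr=tray(147,165,14);print(rel(tp,tr))
E
```

```text
t: 6.9
tcp_pos: [463.6, 121.8, 118.3]
tcp_rot: [0.673, -0.451, 0.545, 0.214]
contact_force: [0.4, -0.5, 1.1]
width: 0.004
[463.6433189  121.81003428 118.34978126] [-0.05  0.47 -0.64  2.23  1.11  0.71 -0.55] [[0.31, -0.78, 0.54], [-0.2, 0.5, 0.84], [-0.93, -0.37, -0.0]] [[0.31, -0.78, 0.54], [-0.2, 0.5, 0.84], [-0.93, -0.37, -0.0]]
tea ((451.5, 273.5), (21.0, 43.0), 90.0) [[ 432. -199.   60.]]
([0.55, 0.014, -0.004], [0.004, 0.0, -0.002])
```

View pics/t6.png

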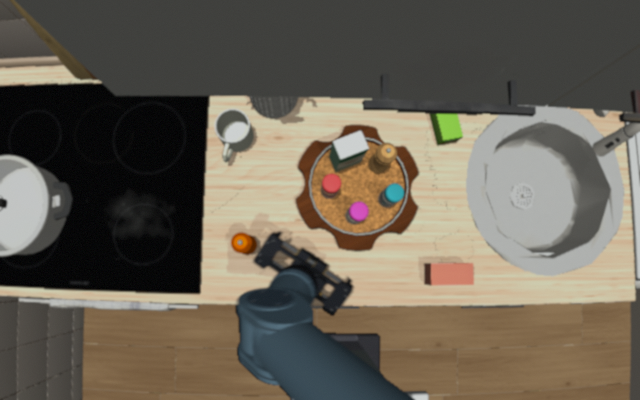

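View pics/w6.png

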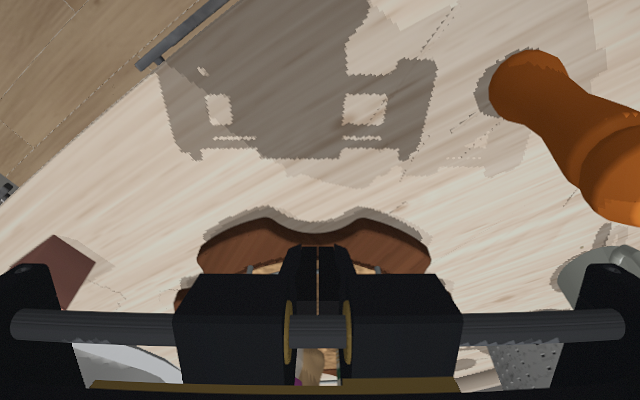

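```bash
python3 -m crank '[[1,[0.15,0,0],[0,0,0]],[1,[0.3,0.005,0],[0,0,0]],[1,[0.44,0.01,-0.004],[0.004,0,-0.002]],[1,[0.52,0.014,-0.004],[0.004,0,-0.002]],[1,[0.55,0.014,-0.004],[0.004,0,-0.002]]]'
python3 - <<'E'
from h import *
print(pose()[0]);tp,tr=tray(147,137,14);print(rel(tp,tr))
d=eyes.read_camera("wrist");cv2.imwrite("pics/w7.png",d["image"][:,:,::-1])
E
```

```text
t: 7.5
tcp_pos: [493.0, 100.1, 12.6]
tcp_rot: [0.674, -0.449, 0.547, 0.212]
contact_force: [0.7, -0.7, -0.3]
width: 0.003
[492.95334051 100.06621769  12.57427105]
([0.045, -0.131, 0.01], [-0.001, -0.001, -0.001])
```

View pics/w7.png

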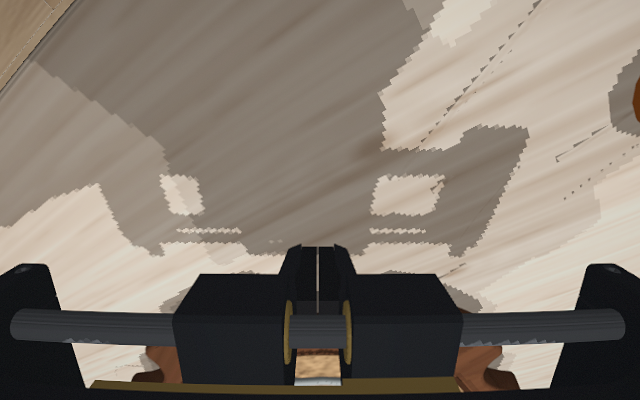

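```bash
python3 -m crank '[[1,[0.01,-0.03,0.01],[0,0,0]],[1,[0.02,-0.06,0.01],[0,0,0]],[1,[0.03,-0.09,0.01],[0,0,0]],[1,[0.04,-0.12,0.01],[0,0,0]],[1,[0.043,-0.13,0.01],[0,0,0]]]'
cat > sw.py <<'E'
import sys;from h import *
p0,R0,o=pose();a=np.degrees(np.arctan2(*(p0[:2]-AX)[::-1]))%360
print("phi",a.round(1),"r",np.hypot(*(p0[:2]-AX)).round(1),"z",p0[2].round(1),"F",o["contact_force"].round(1),"q",o["q"].round(2))
end=float(sys.argv[1]);rad=float(sys.argv[2]) if len(sys.argv)>2 else 137
for k in range(1,6): 
    print(*rel(*tray(a+(end-a)*k/5,rad,14)))
E
python3 sw.py 160
```

```text
t: 8.05
tcp_pos: [518.2, 86.3, 15.0]
tcp_rot: [0.675, -0.449, 0.547, 0.211]
contact_force: [-0.4, 0.4, -0.1]
width: 0.008
phi 146.9 r 135.9 z 15.0 F [-0.4  0.4 -0.1] q [-0.07  0.71 -0.46  2.16  1.46  0.62 -0.77]
[0.003, 0.006, -0.031] [-0.021, -0.009, -0.0]
[0.004, 0.004, -0.063] [-0.041, -0.017, -0.0]
[0.005, 0.001, -0.094] [-0.062, -0.025, -0.0]
[0.007, -0.004, -0.125] [-0.082, -0.034, -0.0]
[0.01, -0.01, -0.156] [-0.102, -0.042, -0.0]
```

```bash
python3 -m crank '[[1,[0.003,0.006,-0.031],[-0.021,-0.009,0]],[1,[0.004,0.004,-0.063],[-0.041,-0.017,0]],[1,[0.005,0.001,-0.094],[-0.062,-0.025,0]],[1,[0.007,-0.004,-0.125],[-0.082,-0.034,0]],[1,[0.01,-0.01,-0.156],[-0.102,-0.042,0]]]'
python3 sw.py 175
python3 - <<'E'
from h import *
top=eyes.read_camera("top");cv2.imwrite("pics/t8.png",top["image"][:,:,::-1])
E
```

```text
t: 8.55
tcp_pos: [503.5, 59.5, 14.3]
tcp_rot: [0.646, -0.509, 0.49, 0.289]
contact_force: [1.8, 1.0, 0.4]
width: 0.005
phi 159.7 r 137.0 z 14.3 F [1.8 1.  0.4] q [ 0.01  0.68 -0.44  2.26  1.73  0.5  -0.75]
[0.002, -0.0, -0.037] [-0.021, -0.007, -0.0]
[0.003, -0.003, -0.073] [-0.044, -0.017, 0.0]
[0.004, -0.007, -0.109] [-0.068, -0.026, 0.0]
[0.007, -0.013, -0.145] [-0.091, -0.036, 0.0]
[0.01, -0.021, -0.181] [-0.115, -0.045, 0.0]
```

View pics/t8.png

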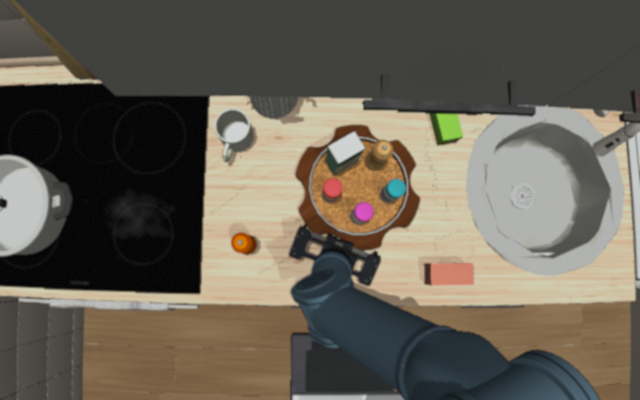

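```bash
cat > sw.py <<'E'
import sys;from h import *
p0,R0,o=pose();a=np.degrees(np.arctan2(*(p0[:2]-AX)[::-1]))%360
M=R0.as_matrix();t0=np.degrees(np.arccos(-M[2,0]));r0=np.hypot(*(p0[:2]-AX));yw=np.degrees(np.arctan2(M[1,1],M[0,1]))-a
print("phi",a.round(1),"r",r0.round(1),"z",p0[2].round(1),"tilt",t0.round(1),"yaw",((yw+180)%360-180).round(1),"F",o["contact_force"].round(1),"q",o["q"].round(2))
end,rad,tilt,z=[float(v) for v in sys.argv[1:5]]
for k in range(1,6): 
    f=k/5;print(*rel(*tray(a+(end-a)*f,r0+(rad-r0)*f,p0[2]+(z-p0[2])*f,t0+(tilt-t0)*f)))
E
python3 sw.py 172 137 14 14
```

```text
phi 160.7 r 137.0 z 14.1 tilt 22.0 yaw -0.5 F [-0.3 -2.1 -0.6] q [ 0.01  0.68 -0.44  2.26  1.74  0.5  -0.75]
[0.0, -0.001, -0.027] [-0.022, -0.008, 0.013]
[0.001, -0.002, -0.054] [-0.039, -0.015, 0.027]
[0.002, -0.005, -0.081] [-0.057, -0.021, 0.04]
[0.004, -0.009, -0.108] [-0.076, -0.026, 0.053]
[0.006, -0.014, -0.134] [-0.094, -0.031, 0.066]
```

```bash
python3 -m crank '[[1,[0,-0.001,-0.027],[-0.022,-0.008,0.013]],[1,[0.001,-0.002,-0.054],[-0.039,-0.015,0.027]],[1,[0.002,-0.005,-0.081],[-0.057,-0.021,0.04]],[1,[0.004,-0.009,-0.108],[-0.076,-0.026,0.053]],[1,[0.006,-0.014,-0.134],[-0.094,-0.031,0.066]]]'
python3 sw.py 187 137 10 14
```

```text
t: 9.1
tcp_pos: [496.2, 31.9, 14.2]
tcp_rot: [0.586, -0.526, 0.472, 0.397]
contact_force: [-2.1, 0.8, 0.3]
width: 0.004
phi 171.7 r 137.3 z 14.2 tilt 14.0 yaw 0.5 F [-2.1  0.8  0.3] q [ 0.1   0.64 -0.36  2.22  1.35  0.29 -0.04]
[0.0, -0.001, -0.037] [-0.021, -0.004, 0.007]
[0.001, -0.004, -0.073] [-0.046, -0.01, 0.013]
[0.002, -0.008, -0.11] [-0.071, -0.015, 0.02]
[0.004, -0.015, -0.146] [-0.096, -0.02, 0.026]
[0.006, -0.023, -0.182] [-0.121, -0.025, 0.033]
```

```bash
python3 sw.py 184 138 8 14
```

```text
phi 171.7 r 137.3 z 14.2 tilt 14.0 yaw 0.5 F [-2.1  0.8  0.3] q [ 0.1   0.64 -0.36  2.22  1.35  0.29 -0.04]
[0.0, 0.0, -0.03] [-0.016, -0.003, 0.01]
[0.0, -0.001, -0.059] [-0.036, -0.007, 0.02]
[0.001, -0.003, -0.089] [-0.056, -0.011, 0.03]
[0.002, -0.006, -0.118] [-0.077, -0.015, 0.04]
[0.003, -0.011, -0.148] [-0.097, -0.018, 0.05]
```

```bash
python3 -m crank '[[1,[0,0,-0.03],[-0.016,-0.003,0.01]],[1,[0,-0.001,-0.059],[-0.036,-0.007,0.02]],[1,[0.001,-0.003,-0.089],[-0.056,-0.011,0.03]],[1,[0.002,-0.006,-0.118],[-0.077,-0.015,0.04]],[1,[0.003,-0.011,-0.148],[-0.097,-0.018,0.05]]]'
python3 sw.py 197 138 8 14
```

```text
t: 9.6
tcp_pos: [494.2, 2.8, 14.3]
tcp_rot: [-0.517, 0.549, -0.445, -0.483]
contact_force: [-1.1, 0.3, 1.1]
width: 0.005
phi 183.8 r 138.1 z 14.3 tilt 7.9 yaw 0.3 F [-1.1  0.3  1.1] q [ 0.38  0.7  -0.58  2.14  1.02  0.43  0.63]
[0.0, -0.001, -0.032] [-0.02, -0.002, -0.0]
[0.001, -0.003, -0.063] [-0.041, -0.005, -0.0]
[0.002, -0.006, -0.095] [-0.063, -0.008, -0.0]
[0.002, -0.011, -0.126] [-0.085, -0.011, -0.001]
[0.004, -0.018, -0.157] [-0.107, -0.014, -0.001]
```

Good: the joints are well inside their ranges. I'll continue the sweep.

```bash
python3 -m crank '[[1,[0,-0.001,-0.032],[-0.02,-0.002,0]],[1,[0.001,-0.003,-0.063],[-0.041,-0.005,0]],[1,[0.002,-0.006,-0.095],[-0.063,-0.008,0]],[1,[0.002,-0.011,-0.126],[-0.085,-0.011,0]],[1,[0.004,-0.018,-0.157],[-0.107,-0.014,0]]]'
python3 sw.py 211 138 11 14
python3 - <<'E'
from h import *
top=eyes.read_camera("top");cv2.imwrite("pics/t9.png",top["image"][:,:,::-1])
E
```

```text
t: 10.1
tcp_pos: [500.0, -27.7, 14.1]
tcp_rot: [-0.458, 0.596, -0.38, -0.539]
contact_force: [-1.0, 0.7, 1.3]
width: 0.001
phi 196.7 r 137.8 z 14.1 tilt 7.9 yaw 0.4 F [-1.   0.7  1.3] q [ 0.53  0.74 -0.67  2.12  1.01  0.46  0.97]
[0.0, -0.0, -0.034] [-0.02, -0.003, -0.005]
[0.001, -0.003, -0.069] [-0.044, -0.006, -0.01]
[0.001, -0.006, -0.103] [-0.067, -0.01, -0.015]
[0.002, -0.012, -0.137] [-0.091, -0.014, -0.021]
[0.003, -0.019, -0.17] [-0.114, -0.019, -0.026]
```

View pics/t9.png

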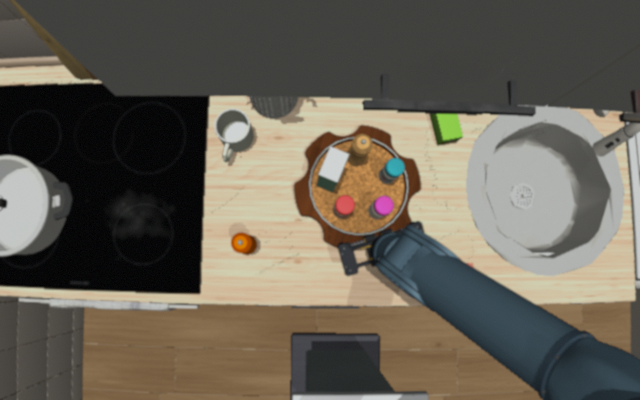

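```bash
python3 -m crank '[[1,[0,0,-0.034],[-0.02,-0.003,-0.005]],[1,[0.001,-0.003,-0.069],[-0.044,-0.006,-0.01]],[1,[0.001,-0.006,-0.103],[-0.067,-0.01,-0.015]],[1,[0.002,-0.012,-0.137],[-0.091,-0.014,-0.021]],[1,[0.003,-0.019,-0.17],[-0.114,-0.019,-0.026]]]'
python3 sw.py 226 138 15 14
```

```text
t: 10.65
tcp_pos: [513.7, -60.2, 13.8]
tcp_rot: [-0.405, 0.646, -0.287, -0.58]
contact_force: [-0.7, 1.6, -0.2]
width: 0.008
phi 211.4 r 138.6 z 13.8 tilt 11.0 yaw -0.3 F [-0.7  1.6 -0.2] q [ 0.71  0.8  -0.76  2.09  1.02  0.46  1.33]
[0.0, -0.002, -0.035] [-0.026, -0.005, -0.007]
[0.001, -0.005, -0.07] [-0.05, -0.01, -0.013]
[0.001, -0.01, -0.105] [-0.074, -0.016, -0.02]
[0.003, -0.017, -0.14] [-0.097, -0.021, -0.026]
[0.004, -0.026, -0.174] [-0.121, -0.028, -0.033]
```

```bash
python3 -m crank '[[1,[0,-0.002,-0.035],[-0.026,-0.005,-0.007]],[1,[0.001,-0.005,-0.07],[-0.05,-0.01,-0.013]],[1,[0.001,-0.01,-0.105],[-0.074,-0.016,-0.02]],[1,[0.003,-0.017,-0.14],[-0.097,-0.021,-0.026]],[1,[0.004,-0.026,-0.174],[-0.121,-0.028,-0.033]]]'
python3 sw.py 240 138 18 14
```

```text
t: 11.15
tcp_pos: [535.4, -86.9, 13.8]
tcp_rot: [-0.348, 0.684, -0.177, -0.617]
contact_force: [-0.3, 1.0, -1.0]
width: 0.003
phi 225.7 r 138.2 z 13.8 tilt 15.0 yaw 0.3 F [-0.3  1.  -1. ] q [ 0.9   0.91 -0.9   2.01  0.98  0.54  1.78]
[-0.0, -0.001, -0.035] [-0.02, -0.004, -0.005]
[0.0, -0.003, -0.069] [-0.043, -0.011, -0.01]
[0.001, -0.008, -0.103] [-0.066, -0.018, -0.015]
[0.002, -0.013, -0.137] [-0.089, -0.025, -0.02]
[0.004, -0.021, -0.171] [-0.112, -0.032, -0.025]
```

```bash
python3 -m crank '[[1,[0,-0.001,-0.035],[-0.02,-0.004,-0.005]],[1,[0,-0.003,-0.069],[-0.043,-0.011,-0.01]],[1,[0.001,-0.008,-0.103],[-0.066,-0.018,-0.015]],[1,[0.002,-0.013,-0.137],[-0.089,-0.025,-0.02]],[1,[0.004,-0.021,-0.171],[-0.112,-0.032,-0.025]]]'
python3 sw.py 236 185 14 40
```

```text
t: 11.65
tcp_pos: [562.2, -107.3, 13.5]
tcp_rot: [-0.287, 0.702, -0.073, -0.647]
contact_force: [-1.1, 1.0, -0.7]
width: 0.009
phi 239.7 r 138.2 z 13.5 tilt 18.0 yaw 0.4 F [-1.1  1.  -0.7] q [ 1.01  1.05 -1.03  1.88  0.93  0.69  2.19]
[-0.04, 0.036, 0.01] [0.009, 0.004, 0.007]
[-0.079, 0.072, 0.021] [0.015, 0.006, 0.013]
[-0.118, 0.108, 0.033] [0.021, 0.008, 0.02]
[-0.158, 0.144, 0.047] [0.027, 0.009, 0.026]
[-0.197, 0.179, 0.061] [0.032, 0.011, 0.033]
```

```bash
python3 -m crank '[[1,[-0.04,0.036,0.005],[0.009,0.004,0.007]],[1,[-0.079,0.072,0.015],[0.015,0.006,0.013]],[1,[-0.118,0.108,0.03],[0.021,0.008,0.02]],[1,[-0.158,0.144,0.045],[0.027,0.009,0.026]],[1,[-0.197,0.179,0.061],[0.032,0.011,0.033]]]'
python3 sw.py 206 195 10 60
python3 - <<'E'
from h import *
top=eyes.read_camera("top");cv2.imwrite("pics/t10.png",cv2.resize(top["image"][90:310,200:480,::-1],None,fx=2.8,fy=2.7,interpolation=cv2.INTER_CUBIC))
m=blobs(top["image"],(5,130,30),(18,255,120),150)
P=plane(top,np.vstack([x[:,0] for x in m if 290<x[:,0,0].mean()<425]),32)[:,:2]-AX
rad=np.hypot(*P.T);a=np.degrees(np.arctan2(P[:,1],P[:,0]))%360
for k in range(0,360,6):
    s=rad[(a>=k)&(a<k+6)]
    if len(s): print(k+3,s.max().round(0),end="; ")
for x in blobs(top["image"],(0,0,170),(180,25,255),150):
    b=cv2.minAreaRect(x)
    if 280<b[0][0]<430 and b[0][1]<260:
        q=plane(top,b[0],175)[0,:2]-AX;print("salt",b,q,np.hypot(*q),np.degrees(np.arctan2(q[1],q[0])))
E
```

```text
t: 12.15
tcp_pos: [527.8, -142.0, 40.8]
tcp_rot: [-0.287, 0.697, -0.124, -0.646]
contact_force: [0.8, 0.4, -0.1]
width: 0.005
phi 235.9 r 185.9 z 40.8 tilt 13.9 yaw 0.1 F [ 0.8  0.4 -0.1] q [ 1.07  0.95 -1.03  1.94  0.9   0.72  2.13]
[-0.02, -0.001, 0.098] [0.049, 0.011, 0.007]
[-0.037, -0.012, 0.196] [0.098, 0.022, 0.013]
[-0.052, -0.033, 0.295] [0.147, 0.033, 0.019]
[-0.064, -0.064, 0.392] [0.196, 0.042, 0.026]
[-0.074, -0.106, 0.486] [0.245, 0.051, 0.032]
3 128.0; 9 145.0; 15 146.0; 21 146.0; 27 145.0; 33 146.0; 39 146.0; 45 137.0; 51 123.0; 57 121.0; 63 129.0; 69 144.0; 75 145.0; 81 145.0; 87 146.0; 93 145.0; 99 145.0; 105 138.0; 111 125.0; 117 121.0; 123 126.0; 129 142.0; 135 145.0; 141 146.0; 147 147.0; 153 146.0; 159 147.0; 165 139.0; 171 126.0; 177 123.0; 183 130.0; 189 144.0; 195 146.0; 201 146.0; 207 146.0; 213 147.0; 219 146.0; 225 137.0; 231 126.0; 237 123.0; 243 129.0; 249 144.0; 255 147.0; 261 147.0; 267 147.0; 273 147.0; 279 146.0; 285 138.0; 291 125.0; 303 128.0; 309 144.0; 315 146.0; 321 146.0; 327 146.0; 333 146.0; 339 146.0; 345 135.0; 351 123.0; salt ((335.3287658691406, 188.87669372558594), (30.89886474609375, 19.896997451782227), 69.44395446777344) [-30.14370387  61.80055939] 68.76010488276496 116.0011661445549
```

View pics/t10.png

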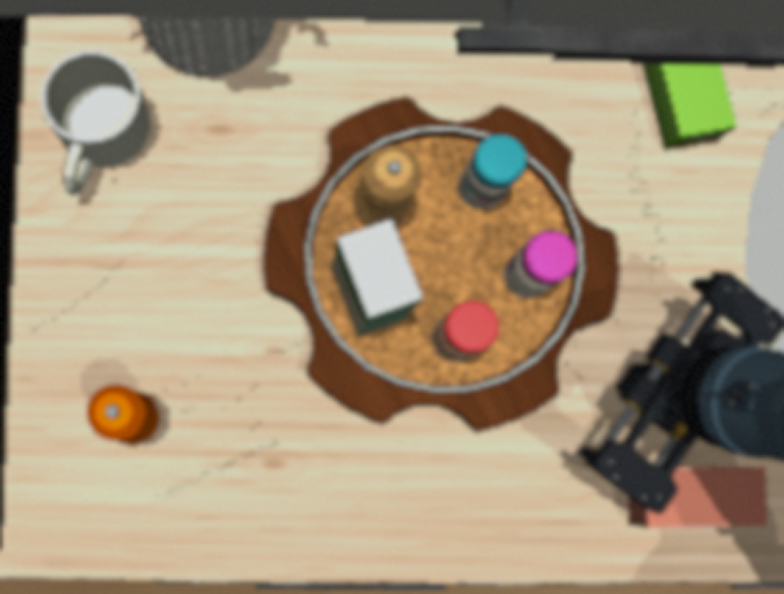

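```bash
python3 -m crank '[[1,[-0.02,-0.001,0.098],[0.049,0.011,0.007]],[1,[-0.037,-0.012,0.196],[0.098,0.022,0.013]],[1,[-0.052,-0.033,0.295],[0.147,0.033,0.019]],[1,[-0.064,-0.064,0.392],[0.196,0.042,0.026]],[1,[-0.074,-0.106,0.486],[0.245,0.051,0.032]]]'
python3 sw.py 177 178 6 40
```

```text
t: 12.7
tcp_pos: [455.3, -74.0, 61.0]
tcp_rot: [-0.427, 0.629, -0.324, -0.563]
contact_force: [-0.7, 1.1, -0.1]
width: 0.004
phi 205.9 r 196.5 z 61.0 tilt 9.9 yaw -0.3 F [-0.7  1.1 -0.1] q [ 0.83  0.66 -0.85  2.21  0.93  0.48  1.31]
[0.024, -0.019, 0.097] [0.045, 0.007, 0.007]
[0.051, -0.047, 0.19] [0.093, 0.014, 0.013]
[0.078, -0.084, 0.277] [0.14, 0.021, 0.019]
[0.107, -0.129, 0.358] [0.188, 0.027, 0.026]
[0.137, -0.18, 0.432] [0.236, 0.032, 0.032]
```

```bash
python3 -m crank '[[1,[0.024,-0.019,0.097],[0.045,0.007,0.007]],[1,[0.051,-0.047,0.19],[0.093,0.014,0.013]],[1,[0.078,-0.084,0.277],[0.14,0.021,0.019]],[1,[0.107,-0.129,0.358],[0.188,0.027,0.026]],[1,[0.137,-0.18,0.432],[0.236,0.032,0.032]]]'
python3 sw.py 177 166 8 14
```

```text
t: 13.2
tcp_pos: [453.9, 22.3, 40.4]
tcp_rot: [0.538, -0.512, 0.488, 0.458]
contact_force: [1.2, -0.3, -0.5]
width: 0.005
phi 176.7 r 178.4 z 40.4 tilt 6.0 yaw 0.2 F [ 1.2 -0.3 -0.5] q [ 0.36  0.62 -0.63  2.21  0.93  0.48  0.51]
[0.027, -0.01, -0.001] [0.001, 0.0, -0.003]
[0.055, -0.019, -0.002] [0.0, 0.0, -0.007]
[0.082, -0.029, -0.003] [-0.0, -0.0, -0.01]
[0.11, -0.038, -0.004] [-0.001, -0.0, -0.013]
[0.137, -0.048, -0.005] [-0.001, -0.0, -0.017]
```

```bash
python3 -m crank '[[1,[0.03,-0.01,0],[0,0,-0.003]],[1,[0.06,-0.019,-0.002],[0,0,-0.007]],[1,[0.09,-0.029,-0.003],[0,0,-0.01]],[1,[0.12,-0.038,-0.004],[0,0,-0.013]],[1,[0.137,-0.048,-0.005],[0,0,-0.017]]]'
python3 sw.py 177 138 8 14
```

```text
t: 13.7
tcp_pos: [466.3, 20.5, 13.8]
tcp_rot: [0.547, -0.521, 0.478, 0.449]
contact_force: [0.7, 0.3, -1.5]
width: 0.006
phi 177.1 r 165.9 z 13.8 tilt 8.0 yaw -0.3 F [ 0.7  0.3 -1.5] q [ 0.27  0.66 -0.52  2.21  1.08  0.38  0.36]
[0.004, -0.028, 0.0] [-0.002, -0.0, 0.0]
[0.008, -0.055, 0.001] [-0.002, -0.0, 0.0]
[0.011, -0.083, 0.001] [-0.002, -0.0, 0.0]
[0.015, -0.111, 0.001] [-0.002, -0.0, 0.0]
[0.019, -0.138, 0.001] [-0.002, -0.0, 0.0]
```

```bash
python3 -m crank '[[1,[0.004,-0.028,0],[0,0,0]],[1,[0.008,-0.055,0.001],[0,0,0]],[1,[0.011,-0.083,0.001],[0,0,0]],[1,[0.015,-0.111,0.001],[0,0,0]],[1,[0.019,-0.138,0.001],[0,0,0]]]'
python3 sw.py 190 138 8 14
```

```text
t: 14.2
tcp_pos: [494.9, 19.0, 14.1]
tcp_rot: [0.547, -0.521, 0.478, 0.448]
contact_force: [1.2, 0.2, 0.3]
width: 0.001
phi 177.1 r 137.3 z 14.1 tilt 8.1 yaw -0.3 F [1.2 0.2 0.3] q [ 0.3   0.7  -0.55  2.14  1.03  0.43  0.44]
[0.0, -0.0, -0.031] [-0.024, -0.003, 0.0]
[0.0, -0.002, -0.062] [-0.045, -0.006, 0.0]
[0.001, -0.005, -0.093] [-0.066, -0.009, 0.0]
[0.002, -0.009, -0.124] [-0.088, -0.012, 0.0]
[0.003, -0.015, -0.154] [-0.109, -0.015, 0.001]
```

```bash
python3 -m crank '[[1,[0,0,-0.031],[-0.024,-0.003,0]],[1,[0,-0.002,-0.062],[-0.045,-0.006,0]],[1,[0.001,-0.005,-0.093],[-0.066,-0.009,0]],[1,[0.002,-0.009,-0.124],[-0.088,-0.012,0]],[1,[0.003,-0.015,-0.154],[-0.109,-0.015,0]]]'
python3 sw.py 204 138 9 14
```

```text
t: 14.7
tcp_pos: [496.8, -11.5, 14.1]
tcp_rot: [-0.491, 0.573, -0.414, -0.509]
contact_force: [0.9, 0.4, 0.6]
width: 0.006
phi 189.9 r 137.3 z 14.1 tilt 8.1 yaw 0.3 F [0.9 0.4 0.6] q [ 0.46  0.72 -0.63  2.13  1.04  0.44  0.77]
[0.0, 0.0, -0.034] [-0.021, -0.003, -0.001]
[0.0, -0.002, -0.068] [-0.044, -0.006, -0.003]
[0.001, -0.005, -0.102] [-0.068, -0.01, -0.004]
[0.002, -0.01, -0.135] [-0.091, -0.013, -0.006]
[0.003, -0.016, -0.169] [-0.114, -0.017, -0.007]
```

```bash
python3 -m crank '[[1,[0,0,-0.034],[-0.021,-0.003,-0.001]],[1,[0,-0.002,-0.068],[-0.044,-0.006,-0.003]],[1,[0.001,-0.005,-0.102],[-0.068,-0.01,-0.004]],[1,[0.002,-0.01,-0.135],[-0.091,-0.013,-0.006]],[1,[0.003,-0.016,-0.169],[-0.114,-0.017,-0.007]]]'
python3 sw.py 218 138 13 14
```

```text
t: 15.2
tcp_pos: [506.1, -43.9, 14.1]
tcp_rot: [-0.43, 0.621, -0.337, -0.562]
contact_force: [-0.6, 2.2, 0.1]
width: 0.005
phi 203.9 r 137.7 z 14.1 tilt 9.0 yaw 0.2 F [-0.6  2.2  0.1] q [ 0.62  0.77 -0.72  2.1   1.03  0.47  1.14]
[0.0, -0.0, -0.034] [-0.022, -0.003, -0.007]
[0.001, -0.002, -0.068] [-0.045, -0.007, -0.013]
[0.001, -0.006, -0.101] [-0.068, -0.012, -0.02]
[0.002, -0.011, -0.135] [-0.091, -0.017, -0.026]
[0.003, -0.018, -0.168] [-0.114, -0.022, -0.033]
```

```bash
python3 -m crank '[[1,[0,0,-0.034],[-0.022,-0.003,-0.007]],[1,[0.001,-0.002,-0.068],[-0.045,-0.007,-0.013]],[1,[0.001,-0.006,-0.101],[-0.068,-0.012,-0.02]],[1,[0.002,-0.011,-0.135],[-0.091,-0.017,-0.026]],[1,[0.003,-0.018,-0.168],[-0.114,-0.022,-0.033]]]'
python3 sw.py 231 138 16 14
```

```text
t: 15.7
tcp_pos: [523.2, -73.0, 14.1]
tcp_rot: [-0.38, 0.667, -0.235, -0.597]
contact_force: [-0.5, 1.6, -0.5]
width: 0.004
phi 218.0 r 138.0 z 14.1 tilt 13.0 yaw 0.2 F [-0.5  1.6 -0.5] q [ 0.81  0.85 -0.83  2.06  1.02  0.49  1.53]
[0.0, -0.001, -0.031] [-0.02, -0.004, -0.005]
[0.001, -0.003, -0.063] [-0.041, -0.009, -0.01]
[0.001, -0.006, -0.094] [-0.062, -0.015, -0.015]
[0.003, -0.011, -0.125] [-0.083, -0.02, -0.02]
[0.004, -0.017, -0.155] [-0.104, -0.026, -0.024]
```

```bash
python3 -m crank '[[1,[0,-0.001,-0.031],[-0.02,-0.004,-0.005]],[1,[0.001,-0.003,-0.063],[-0.041,-0.009,-0.01]],[1,[0.001,-0.006,-0.094],[-0.062,-0.015,-0.015]],[1,[0.003,-0.011,-0.125],[-0.083,-0.02,-0.02]],[1,[0.004,-0.017,-0.155],[-0.104,-0.026,-0.024]]]'
python3 sw.py 243 138 18 14
```

```text
t: 16.2
tcp_pos: [544.8, -95.4, 13.8]
tcp_rot: [-0.326, 0.693, -0.14, -0.628]
contact_force: [-0.9, 0.3, 0.1]
width: 0.003
phi 230.9 r 138.3 z 13.8 tilt 16.0 yaw 0.2 F [-0.9  0.3  0.1] q [ 0.95  0.97 -0.96  1.96  0.97  0.59  1.92]
[0.0, -0.001, -0.029] [-0.018, -0.005, -0.003]
[0.0, -0.003, -0.058] [-0.037, -0.011, -0.007]
[0.001, -0.006, -0.087] [-0.056, -0.017, -0.01]
[0.002, -0.01, -0.116] [-0.076, -0.023, -0.014]
[0.004, -0.016, -0.144] [-0.095, -0.029, -0.017]
```

```bash
python3 -m crank '[[1,[0,-0.001,-0.034],[-0.021,-0.006,-0.004]],[1,[0.001,-0.004,-0.068],[-0.044,-0.013,-0.008]],[1,[0.002,-0.008,-0.1],[-0.066,-0.02,-0.012]],[1,[0.003,-0.013,-0.127],[-0.083,-0.025,-0.015]],[1,[0.004,-0.016,-0.144],[-0.095,-0.029,-0.017]]]'
cat > chk.py <<'E'
from h import *
import sys
top=eyes.read_camera("top");cv2.imwrite(sys.argv[1],cv2.resize(top["image"][90:310,200:480,::-1],None,fx=2.8,fy=2.7,interpolation=cv2.INTER_CUBIC))
m=blobs(top["image"],(5,130,30),(18,255,120),150)
P=plane(top,np.vstack([x[:,0] for x in m if 290<x[:,0,0].mean()<425]),32)[:,:2]-AX
rad=np.hypot(*P.T);a=np.degrees(np.arctan2(P[:,1],P[:,0]))%360
k=(rad<140)&(rad>118)&(a>90)&(a<225)
print("hollow phase",(np.degrees(np.angle(np.exp(1j*np.radians(6*a[k])).mean()))/6)%60)
for x in blobs(top["image"],(0,0,170),(180,25,255),150):
    b=cv2.minAreaRect(x)
    if 280<b[0][0]<430 and b[0][1]<260:
        q=plane(top,b[0],175)[0,:2]-AX;print("salt",np.round(b[0],1),q.round(1),np.degrees(np.arctan2(q[1],q[0])).round(1))
E
python3 chk.py pics/t11.png; python3 sw.py 241 180 14 35
```

```text
t: 16.7
tcp_pos: [569.2, -111.6, 13.6]
tcp_rot: [-0.271, 0.704, -0.055, -0.654]
contact_force: [-1.4, 1.2, 0.6]
width: 0.005
hollow phase 57.18607516869393
salt [365.1 208.7] [-69.4   1.7] 178.6
phi 243.4 r 138.9 z 13.5 tilt 18.0 yaw -0.3 F [ 0.5 -0.4  0.3] q [ 1.02  1.08 -1.05  1.84  0.92  0.73  2.26]
[-0.033, 0.032, 0.006] [0.001, 0.001, 0.007]
[-0.066, 0.065, 0.013] [0.005, 0.002, 0.013]
[-0.099, 0.097, 0.02] [0.009, 0.003, 0.02]
[-0.133, 0.129, 0.028] [0.013, 0.004, 0.027]
[-0.166, 0.162, 0.037] [0.016, 0.005, 0.034]
```

View pics/t11.png

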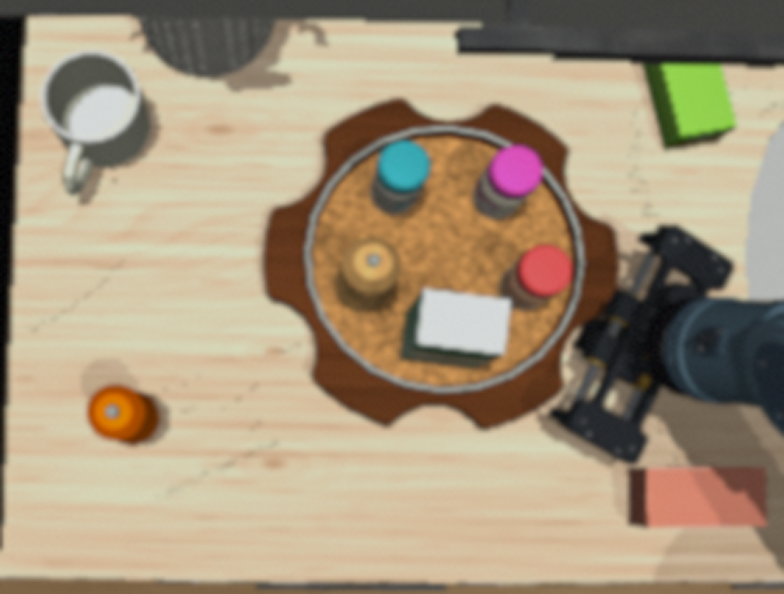

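The salt is at the front, 2 mm off the line. I'll back the finger straight out of the hollow and raise it.

```bash
python3 -m crank '[[1,[-0.033,0.032,0.004],[0,0,0.007]],[1,[-0.066,0.065,0.008],[0,0,0.013]],[1,[-0.099,0.097,0.012],[0,0,0.02]],[1,[-0.133,0.129,0.016],[0,0,0.027]],[1,[-0.166,0.162,0.02],[0,0,0.034]]]'
python3 -m crank '[[1,[-0.1,0.03,0],[0,0,0]],[1,[-0.25,0.06,0],[0,0,0]],[1,[-0.4,0.1,0],[0,0,0]],[1,[-0.5,0.13,0],[0,0,0]],[1,[-0.5,0.13,0],[0,0,0]]]'
python3 -m crank '[[1,[0,0,0],[0,0,0]],[1,[0,0,0],[0,0,0]],[1,[0,0,0],[0,0,0]],[1,[0,0,0],[0,0,0]],[1,[0,0,0],[0,0,0]]]'
python3 chk.py pics/t12.png
python3 - <<'E'
from h import *
d=eyes.read_camera("side");cv2.imwrite("pics/s12.png",d["image"][:,:,::-1])
b=eyes.read_camera("top")
for x in blobs(b["image"],(2,80,60),(12,200,255),200):
    q=cv2.minAreaRect(x)
    if q[0][1]>250:print("tea",q,plane(b,q[0],60).round(0))
E
```

```text
t: 17.25
tcp_pos: [547.3, -147.7, 35.7]
tcp_rot: [-0.246, 0.702, -0.08, -0.663]
contact_force: [-0.2, 0.3, -0.0]
width: 0.003
t: 17.75
tcp_pos: [525.7, -193.8, 128.8]
tcp_rot: [-0.246, 0.703, -0.082, -0.662]
contact_force: [-0.1, 0.2, 0.3]
width: 0.002
t: 18.25
tcp_pos: [525.6, -193.4, 128.4]
tcp_rot: [-0.246, 0.703, -0.082, -0.662]
contact_force: [0.1, -0.6, 0.1]
width: 0.005
hollow phase 57.75752547818235
salt [365.4 208.7] [-69.3   1.1] 179.1
tea ((449.5, 273.5), (23.0, 49.0), 90.0) [[ 432. -195.   60.]]
```

View pics/t12.png

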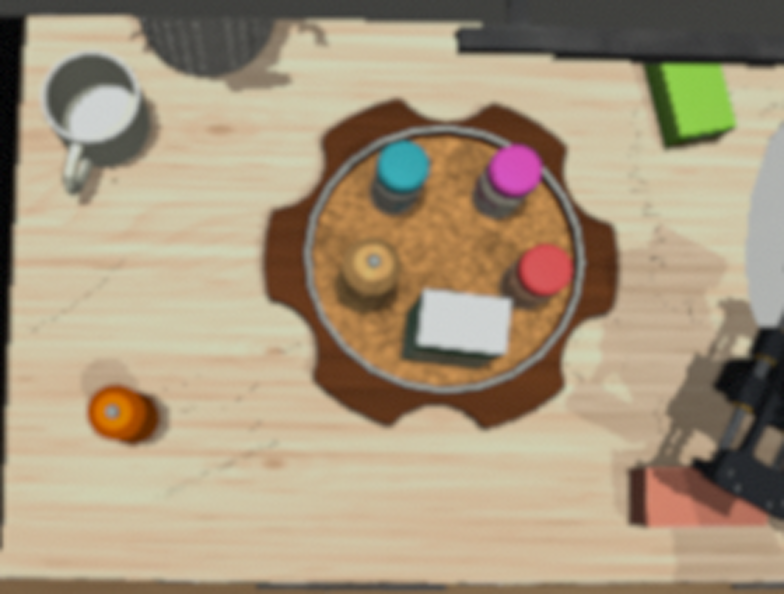

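View pics/s12.png

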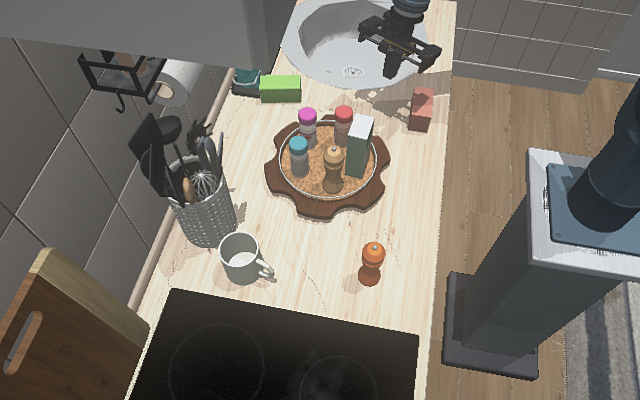

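The final pictures show all five items upright on the tray, with the salt (white top, px 365,209) at the front. The tea carton lies flat to the right, and the arm is clear of everything.

```bash
python3 -c "
from rig import r
print(r.finish_job())"
```

```text
the job is handed in; nothing more can be done
None
```

I pushed the tea carton about 170 mm to the right, then turned the tray about 153° with one fingertip in its rim hollows, in two sweeps. I handed the job in at about 18 s, and no verdict was reported.

**Last checks:**
- **Salt:** it stands about 1 mm off the line from the axis to the front, 69 mm from the axis.
- **Tea carton:** it lies flat about 207–211 mm right of the axis. The last reading was partly hidden by the gripper and gave 207 mm; an earlier clear view gave 211 mm.
- **Tray:** everything on it is upright and inside the rail. Two readings, just before and about a second and a half after the finger left, differed by about half a degree.
- **Rest of the worktop:** the mug, orange mill and green box look unmoved, and the arm was clear of everything.

**Disagreements:** heights measured from two views came out about 5 mm low. I got 54 mm for the tea carton against the stated 60, and 170 mm for the salt against 175. The tray rim measured about 146 mm in radius against 150.

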